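# Dock the brake tester and set its dial for the caliper on the pad

## Robot

A 7-joint arm with a two-finger parallel gripper is mounted at the origin on the work surface. World frame = base frame: x ahead of the robot, y to its left, z up, the work surface at z = 0. Lengths are in m, angles in rad, forces in N, time in s.
With the tool pointing down it reaches from about 0.4 to 0.85 m from the base axis. Payload 10.4 kg.
Tool frame: the origin (TCP) lies at the very end of the fingers, on their centre line; the grasp point (between the pads) lies 19 mm behind it (manip.grip_point_offset is the distance from the TCP to the grasp point, in m); z points along the fingers, y is the line along which they close (so a half turn about z gives the same grasp; the last joint's range is limited). The gripper opens to 85 mm and grips with 20 to 120 N. Pads are 22 mm wide; open, the fingers measure 114 mm over their backs; the gripper's body (76 mm by 85 mm) begins 54 mm behind the grasp point. The pads swing forward as they close: fully open they stand 13 mm farther back than shut.
Start: joints at [-1.366, 0.332, -0.065, 1.46, 0.022, 1.35, -0.088], TCP at [0.141, 0.609, 0.231] pointing down, gripper open.
Joint ranges: [-2.6, 2.6], [-0.5, 2.12], [-1.47, 1.34], [0.16, 2.42], [-1.27, 4.41], [0.06, 2.06], [-2.6, 2.6]. Speed limits (rad/s): [2.22, 2.22, 2.79, 2.79, 3.14, 3.14, 3.14].

## Interface

Orientations are given as a unit quaternion [x, y, z, w].
In Python, from workcell import manip gives the robot as it stands. The module is installed in compiled form; this text tells all that it offers.
- The arm moves only by the tool step_arm, never from a script. Its argument "moves" is a list of rows, each a list of 7 numbers: the closure, from 0 (fully open) to 1 (shut), then the shift along the world's x, y, z in mm, then the turn, a rotation vector about the world's x, y, z in rad. In form: [[grip, tx, ty, tz, ax, ay, az], ...]. A call has 1 to 10 rows; each row is the pose to reach, as a shift and turn from the pose commanded when the call began; what a row does not reach only later rows make up. A row lasts 1/10 s, in which the tool goes at most 50 mm and 8.59 degrees, less where a joint would pass 70% of its speed; a pose out of reach is approached as far as the arm can. A call with a gripper value outside its range is refused whole. The fingers move at their own pace and stop on an object; "grip_force" is the grip in N (left out, the last holds). Time passes only in rows, so rows that repeat a pose let the fingers close. It gives the time, the measured TCP pose, the force, the opening and the grip force at its end, in the units of the state.
- manip.get_obs(): the state, without advancing time (a new reading comes with each control period).
- manip.camera(name): name is "side" or "top" or "wrist"; returns a dict with "image" (400x640x3 uint8, blue, green, red), "K" (3x3 intrinsics, pixels), "dist_coeffs" ([k1, k2, p1, p2, k3] as OpenCV has them; the pictures are not rectified), "rvec" (rotation vector, rad) and "tvec" (3), from world to camera coordinates, as OpenCV has them; the wrist camera has in their place "mount" (4x4, takes a point from camera to tool coordinates, whose origin is the TCP and whose axes are the flange's). Camera axes: x right, y down, z forward; pixel columns grow to the right and rows downward; lengths in m; the calibration is good to about 2 mm. A picture is of the moment at which its call begins: read the wrist's pose just before it. There is no depth.
- manip.hand_in(): hands the job in; it is judged then, once.
The state is a dict: "clock": time; "joint_pos": joint angles; "joint_velocities": joint speeds; "tau": joint torques, N m; "position": TCP position; "ee_rot": TCP orientation; "ft_force": force on the tool from outside, world axes, zero at the start; "torque": the same for the moment, N m; "grip_width": opening from 0.0 (shut) to 1.0 (fully open); "grasp_force": force on a finger pad.
Only numpy, scipy, OpenCV 4.12 (cv2) and the standard library are available. Lean on these libraries where they do the work, as an engineer would, in place of code of your own. Each camera call takes 0.05 s, during which the arm holds its last target. There are 200 camera calls.

## Task

Lay the orange handheld tester gently into the blue-walled dock, on its back, with its screen end against the tall connector block, flat on the bottom, and let go of it. Then turn the tester's dial until its white pointer stands at the mark of the same colour as the paint on the caliper standing on the dock's test pad. Leave the calipers and everything else on the bench where they are.

Things in the scene. Friction and masses are not known exactly. Their poses are not given: they have to be found in the camera images.
- tester: handheld tester, orange box 150 (x) x 60 (y) x 36 (z) mm, about 0.5 kg, lying on its back on the bench. Origin: centre of its underside; +x runs lengthwise to the screen end, z up out of its face. The dial's axis is 30 mm from the centre towards -x. Grip it across its 60 mm width at mid-length.
- tester_head (a point): point on the tester's face at the middle of the screen end, 60 mm along +x from its centre and 36 mm above its underside
- dial_grip (a point): point on the dial's axis, 57 mm above the tester's underside, at grip height. The dial is a 38 mm disc with an upright grip bar 35 mm long (this point's x), 12 mm wide, its sides 26 mm tall, its top 68 mm above the tester's underside. A white line on the bar's +x end is the pointer: it points along this point's +x.
- dial (a joint): dial angle in rad, growing clockwise seen from above. It clicks into stops 0.698 rad (40 degrees) apart: 0 white, 0.698 grey, 1.396 red, 2.094 yellow, 2.793 blue mark. It starts at white or grey. At 0 the pointer stands 80 degrees counter-clockwise (from above) of the tester's +x. End stops 0.08 rad beyond the first and last marks.
- dock: dock fixed to the bench: plate 196 x 100 x 6 mm with a pocket 156 (x) x 66 (y) mm, black test pad on its +y side. Origin: on the bench below the pocket's centre; pocket floor at z = 6 mm. Blue connector block (top at 38 mm) at the +x end, wall (top at 22 mm) at the -x end, side walls (top 22, thick 6, long 24 mm) only at the corners: the middle 110 mm of both sides is open for fingers.
- dock_pocket (a point): centre of the pocket's floor, 6 mm above the bench; axes as the dock's
- dock_pad (a point): centre of the 150 x 150 mm black test pad, 175 mm from the pocket's centre towards the dock's +y, on the pad's top (4 mm above the bench)
- cal_red: brake caliper, dark cast iron, 90 x 120 x 60 mm high, 2.6 kg, with a red paint patch on its top and side; one of three alike but for the colour. Origin: centre of its underside. One of the three, drawn at random, stands on the dock's test pad, the other two wait on a rubber mat. Not to be moved.
- cal_yellow: brake caliper, dark cast iron, 90 x 120 x 60 mm high, 2.6 kg, with a yellow paint patch on its top and side; one of three alike but for the colour. Origin: centre of its underside. One of the three, drawn at random, stands on the dock's test pad, the other two wait on a rubber mat. Not to be moved.
- cal_blue: brake caliper, dark cast iron, 90 x 120 x 60 mm high, 2.6 kg, with a blue paint patch on its top and side; one of three alike but for the colour. Origin: centre of its underside. One of the three, drawn at random, stands on the dock's test pad, the other two wait on a rubber mat. Not to be moved.
- piston: bystander: steel cup, diameter 38 mm, 45 mm high, standing. Origin: centre of its underside
- screwdriver: bystander: screwdriver lying along its x axis. Origin: centre of its underside
- wrench: bystander: wrench lying along its x axis. Origin: centre of its underside
- vernier: bystander: vernier calliper 210 mm long lying along its x axis, 12 mm high. Origin: centre of its underside
- spray_can: bystander: upright spray can, diameter 64 mm, 190 mm high. Origin: centre of its underside

How it is judged:
By the outcome, as a careful person would: the job done as asked, in the order asked, and still so for the second after the job is handed in, with the robot touching nothing.
It also fails if it takes over 64 s, if anything falls off the work surface, if the arm or the gripper's body presses on something with over 40 N, if the wrist force passes 120 N, or if a joint passes its speed limit or range.

## Working session

There is one attempt and no reset: what is moved stays moved. The work goes in short steps, Python scripts to look and compute and a tool call to move; the robot and the scene stay as the last step left them, time stands still between calls to the robot, and variables do not carry over. Pictures are saved under pics/ and viewed, at most 10 in all, crops included, and the job is handed in when it is done.

Besides the shell and the picture viewer there is one more tool, called after "Call:" as a command line: name --pt "numbers of a row" for each row, then --argument value for the rest. step_arm: Moves the arm, as the interface text tells. Its arguments: {"type":"object","properties":{"moves":{"type":"array","items":{"type":"array","items":{"type":"number"}}},"grip_force":{"type":"number"}},"required":["moves"]}

```bash
mkdir -p pics
cat > h.py <<'E'
import numpy as np, cv2
from scipy.spatial.transform import Rotation as R
from workcell import manip
def cam(n):
    o=manip.get_obs(); c=manip.camera(n)
    if n=="wrist":
        T=np.eye(4);T[:3,:3]=R.from_quat(o["ee_rot"]).as_matrix();T[:3,3]=o["position"]
        M=T@np.array(c["mount"]); c["Rw"]=M[:3,:3]; c["o"]=M[:3,3]
    else:
        r=cv2.Rodrigues(np.array(c["rvec"],float))[0]; c["Rw"]=r.T; c["o"]=-r.T@np.array(c["tvec"],float).ravel()
    return c
def ray(c,px,z):
    p=cv2.undistortPoints(np.array(px,float).reshape(-1,1,2),np.array(c["K"]),np.array(c["dist_coeffs"])).reshape(-1,2)
    d=np.c_[p,np.ones(len(p))]@c["Rw"].T
    return c["o"]+d*((z-c["o"][2])/d[:,2])[:,None]
def proj(c,P):
    r=c["Rw"].T; return cv2.projectPoints(np.array(P,float).reshape(-1,1,3),cv2.Rodrigues(r)[0],-r@c["o"],np.array(c["K"]),np.array(c["dist_coeffs"]))[0].reshape(-1,2)
E
python3 - <<'E'
from h import *
for n in("top","side","wrist"):
    c=cam(n); cv2.imwrite(f"pics/{n}0.png",c["image"]); print(n,c["o"].round(3),c["Rw"].round(2).tolist())
o=manip.get_obs();print({k:np.round(v,3) for k,v in o.items()}, manip.grip_point_offset)
E
```

```text
top [0.374 0.011 1.427] [[-0.02, -1.0, 0.1], [-1.0, 0.02, -0.01], [0.0, -0.1, -1.0]]
side [-0.034 -0.725  1.034] [[0.81, -0.43, 0.4], [-0.59, -0.59, 0.55], [-0.0, -0.69, -0.73]]
wrist [0.072 0.625 0.374] [[0.23, 0.94, 0.27], [0.97, -0.22, -0.06], [-0.0, 0.27, -0.96]]
{'clock': np.float64(0.15), 'joint_pos': array([-1.366,  0.333, -0.065,  1.461,  0.022,  1.35 , -0.089]), 'joint_velocities': array([-0.001, -0.001,  0.   , -0.004, -0.001, -0.   , -0.001]), 'tau': array([ 1.0000e-03, -6.2582e+01,  5.0000e-02, -3.9186e+01,  1.6000e-02,
        8.0000e-03,  0.0000e+00]), 'position': array([0.141, 0.609, 0.231]), 'ee_rot': array([ 0.114,  0.994, -0.001, -0.   ]), 'ft_force': array([0.258, 0.019, 0.173]), 'torque': array([-0.006, -0.033,  0.038]), 'grasp_force': np.float64(0.0), 'grip_width': np.float64(0.996)} 0.0187
```

View pics/top0.png

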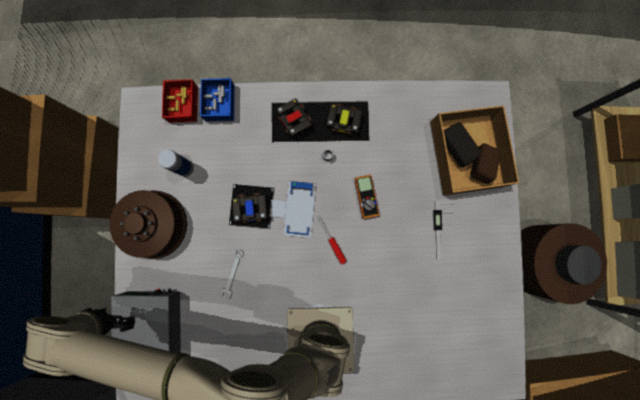

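View pics/side0.png

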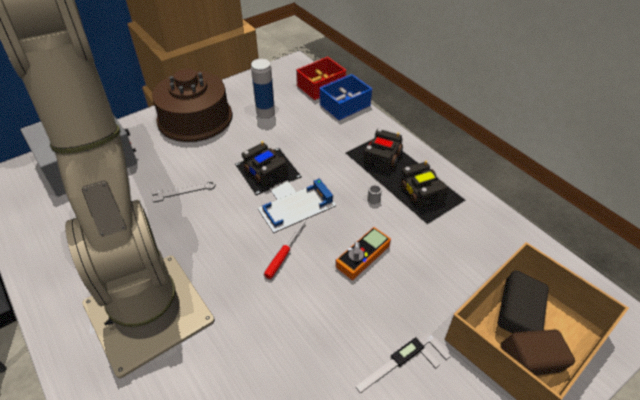

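The blue caliper stands on the pad at top (250,206), so the target is the blue mark. The tester is at (368,197), with its screen end up in the image (+x). The dock is at (300,208), and its tall block in the side view at (320,190) is at the far end, also +x.

```bash
cat > seg.py <<'E'
from h import *
def comps(img,lo,hi,roi=None,k=3):
    m=cv2.inRange(cv2.cvtColor(img,cv2.COLOR_BGR2HSV),lo,hi)
    if roi: 
        z=np.zeros_like(m); x0,y0,x1,y1=roi; z[y0:y1,x0:x1]=m[y0:y1,x0:x1]; m=z
    return m
E
python3 - <<'E'
from seg import *
c=cam("top"); I=c["image"]
m=comps(I,(5,100,60),(20,255,255),(345,165,395,230)); p=np.argwhere(m)[:,::-1].astype(np.float32)
b=cv2.boxPoints(cv2.minAreaRect(p)); print("tester",len(p),ray(c,b,.036).round(3))
m=comps(I,(100,120,50),(125,255,255),(280,170,320,245)); p=np.argwhere(m)[:,::-1].astype(np.float32)
b=cv2.boxPoints(cv2.minAreaRect(p)); print("dock blue",len(p),ray(c,b,.022).round(3))
print(ray(c,[[250,206]],.004).round(3))
cv2.imwrite("pics/z.png",cv2.resize(I[160:260,220:420],None,fx=4,fy=4,interpolation=cv2.INTER_CUBIC))
E
```

```text
tester 213 [[ 0.572 -0.128  0.036]
 [ 0.584 -0.188  0.036]
 [ 0.436 -0.215  0.036]
 [ 0.425 -0.155  0.036]]
dock blue 128 [[0.385 0.113 0.022]
 [0.564 0.094 0.022]
 [0.556 0.021 0.022]
 [0.377 0.04  0.022]]
[[0.48  0.245 0.004]]
```

View pics/z.png

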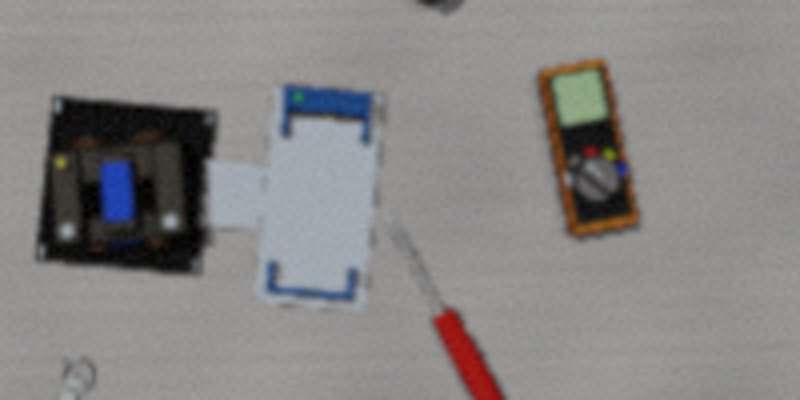

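Confirmed: the dock's tall block is at +x, and the tester's screen points to +x. I'm moving to a spot above the tester now.

Call:
step_arm --pt "0 32 -37 10 0 0 0.05" --pt "0 64 -75 20 0 0 0.1" --pt "0 96 -112 30 0 0 0.15" --pt "0 128 -150 40 0 0 0.2" --pt "0 160 -187 40 0 0 0.25" --pt "0 192 -225 40 0 0 0.3" --pt "0 224 -262 40 0 0 0.35" --pt "0 250 -305 40 0 0 0.4" --pt "0 265 -352 40 0 0 0.41" --pt "0 280 -398 40 0 0 0.41"

```text
clock: 1.2
position: [0.4216, 0.2086, 0.2712]
ee_rot: [-0.091, 0.996, 0.0, -0.0]
ft_force: [2.7, 0.5, 0.5]
grip_width: 0.999
grasp_force: 0.0
```

Call:
step_arm --pt "0 8 -48 0 0 0 0" --pt "0 16 -96 0 0 0 0" --pt "0 24 -144 0 0 0 0" --pt "0 32 -192 0 0 0 0" --pt "0 40 -240 0 0 0 0" --pt "0 48 -288 0 0 0 0" --pt "0 56 -336 0 0 0 0" --pt "0 64 -382 0 0 0 0" --pt "0 64 -382 0 0 0 0" --pt "0 64 -382 0 0 0 0"

```text
clock: 2.2
position: [0.4849, -0.172, 0.2711]
ee_rot: [-0.09, 0.996, -0.0, -0.0]
ft_force: [-0.2, 0.8, 0.4]
grip_width: 0.999
grasp_force: 0.0
```

Run:
```python
from seg import *
c=cam("wrist"); I=c["image"]; cv2.imwrite("pics/w1.png",I)
m=comps(I,(5,130,60),(20,255,255)); n,l,s,ce=cv2.connectedComponentsWithStats(m); k=1+s[1:,4].argmax()
p=np.argwhere(l==k)[:,::-1].astype(np.float32)
r=cv2.minAreaRect(p); print(r)
b=ray(c,cv2.boxPoints(r),.036); print(b.round(4), b.mean(0).round(4), np.linalg.norm(np.diff(b,axis=0),axis=1))
```

```text
((50.268524169921875, 231.14471435546875), (179.37884521484375, 38.17089080810547), 67.15023803710938)
[[ 0.5346 -0.5748  0.036 ]
 [ 0.5078 -0.5305  0.036 ]
 [ 0.7339 -0.4504  0.036 ]
 [ 0.7686 -0.5015  0.036 ]] [ 0.6362 -0.5143  0.036 ] [0.05175581 0.23987216 0.06174945]
```

View pics/w1.png

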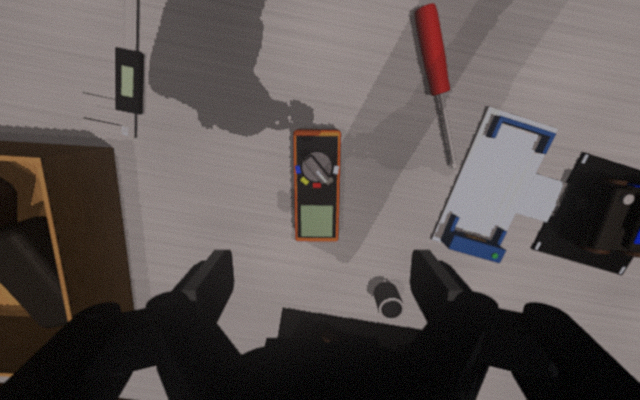

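The wrist view shows the tester at (317,185) and the dock at (500,185). The dial bar points right-down, towards about (332,182), which suggests the grey mark.

Run:
```python
from seg import *
c=cam("wrist"); I=c["image"]
m=comps(I,(5,110,40),(20,255,255),(280,115,360,255))
p=np.argwhere(m)[:,::-1].astype(np.float32)
h=cv2.convexHull(p).reshape(-1,2)
def rect(P):
    r=cv2.minAreaRect((P[:,:2]*1000).astype(np.float32)); b=cv2.boxPoints(r); e=max([b[1]-b[0],b[2]-b[1]],key=np.linalg.norm); e=e*np.sign(e[0])
    return np.round(r[0],1),np.round(r[1],1),round(float(np.arctan2(e[1],e[0])),4)
print("tester",rect(ray(c,h,.036)))
# dock plate (z=6mm): white + blue
hsv=cv2.cvtColor(I,cv2.COLOR_BGR2HSV)
b=comps(I,(100,120,50),(125,255,255),(420,90,570,275)); n,l,s,ce=cv2.connectedComponentsWithStats(b)
for k in range(1,n):
    if s[k,4]>60:
        q=np.argwhere(l==k)[:,::-1].astype(np.float32); print(s[k],ray(c,[ce[k]],.022).round(4), cv2.boxPoints(cv2.minAreaRect(q)).round(1).tolist(), rect(ray(c,cv2.convexHull(q).reshape(-1,2),.022)),rect(ray(c,cv2.convexHull(q).reshape(-1,2),.038)))
print(I[185,480],I[185,400],hsv[185,480],hsv[185,400])
a=cv2.resize(I[100:280,280:370],None,fx=3.3,fy=3.3,interpolation=cv2.INTER_CUBIC); d=cv2.resize(I[95:275,425:575],None,fx=3.3,fy=3.3,interpolation=cv2.INTER_CUBIC)
cv2.imwrite("pics/w2.png",np.hstack([a,d]))
```

```text
tester (array([ 503.6, -174.5]), array([148.2,  59.8]), 0.173)
[491 117  63  36 339] [[0.3851 0.0753 0.022 ]] [[490.3999938964844, 135.8000030517578], [496.8999938964844, 115.5], [553.2000122070312, 133.5], [546.7000122070312, 153.8000030517578]] (array([391. ,  74.1]), array([76.8, 25.3]), 1.4591) (array([392.1,  63.6]), array([73.7, 24.3]), 1.4591)
[448 235  56  27 720] [[0.553  0.0646 0.022 ]] [[446.8999938964844, 247.6999969482422], [451.0, 233.60000610351562], [503.70001220703125, 248.60000610351562], [499.6000061035156, 262.79998779296875]] (array([553.4,  66.2]), array([79.5, 21.8]), 1.4611) (array([547.8,  56.1]), array([76.3, 20.9]), 1.4611)
[163 157 158] [125 127 133] [125   9 163] [  8  15 133]
```

View pics/w2.png

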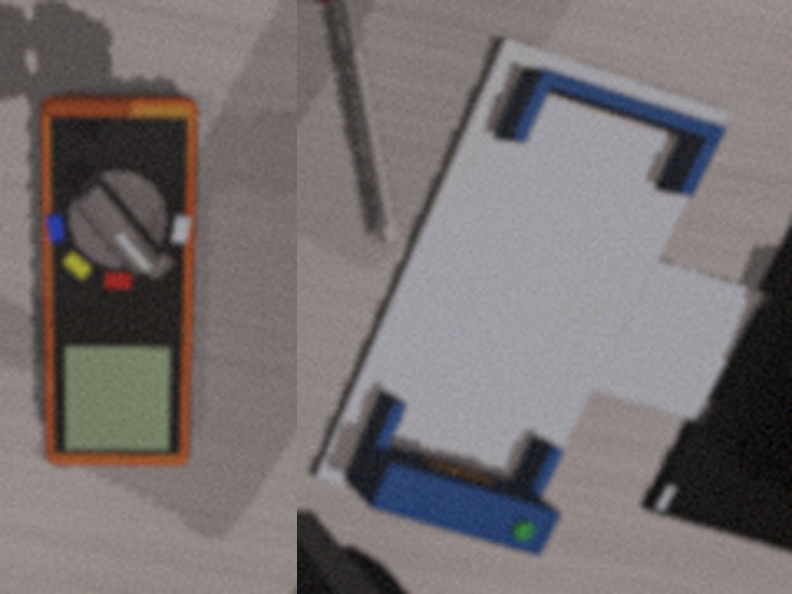

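Left crop: the pointer is towards the hidden grey mark (about 40° CCW of +x), so the turn to blue is 120° clockwise. Right crop: the tall block with the green LED is at the +x end. Next I'm taking a view straight above the dock for accuracy.

Call:
step_arm --pt "0 -5 48 0 0 0 0" --pt "0 -10 96 0 0 0 0" --pt "0 -15 144 0 0 0 0" --pt "0 -20 192 0 0 0 0" --pt "0 -25 240 0 0 0 0" --pt "0 -25 240 0 0 0 0" --pt "0 -25 240 0 0 0 0"

```text
clock: 3.0
position: [0.4595, 0.0709, 0.2714]
ee_rot: [-0.093, 0.996, -0.0, 0.0]
ft_force: [-0.3, -0.7, 0.5]
grip_width: 1.003
grasp_force: 0.0
```

Run:
```python
from seg import *
c=cam("wrist"); I=c["image"]; print(c["o"].round(3))
g=proj(c,[[.465,.069,.006]])[0]; print(g)
x0,y0=(g-130).astype(int); 
b=comps(I,(100,120,40),(125,255,255),(int(g[0]-80),max(0,int(g[1]-100)),int(g[0]+80),int(g[1]+110))); n,l,s,ce=cv2.connectedComponentsWithStats(b)
def rect(P):
    r=cv2.minAreaRect((P[:,:2]*1000).astype(np.float32)); return np.round(r[0],1),np.round(r[1],1),np.round(r[2],2)
for k in range(1,n):
    if s[k,4]>60:
        q=cv2.convexHull(np.argwhere(l==k)[:,::-1].astype(np.float32)).reshape(-1,2); print(s[k]); 
        for z in (.022,.038): print(z,rect(ray(c,q,z)))
        print(cv2.approxPolyDP(q.reshape(-1,1,2),3,True).reshape(-1,2).tolist())
Y=max(0,y0);cv2.imwrite("pics/w3.png",cv2.resize(I[Y:y0+270,x0:x0+260],None,fx=2.2,fy=2.2)); print(x0,Y)
```

```text
[0.39  0.059 0.415]
[318.83185261 173.5364306 ]
[308 102  57  36 212]
0.022 (array([390. ,  74.8]), array([75. , 23.8]), np.float64(83.06))
0.038 (array([390. ,  74.1]), array([71.9, 22.8]), np.float64(83.06))
[[359.0, 136.0], [308.0, 102.0], [364.0, 119.0]]
[272 222  55  27 647]
0.022 (array([554.7,  57.2]), array([77.2, 20.3]), np.float64(83.61))
0.038 (array([548. ,  57.3]), array([74. , 19.5]), np.float64(83.61))
[[326.0, 240.0], [320.0, 248.0], [273.0, 235.0], [276.0, 222.0]]
188 43
```

View pics/w3.png

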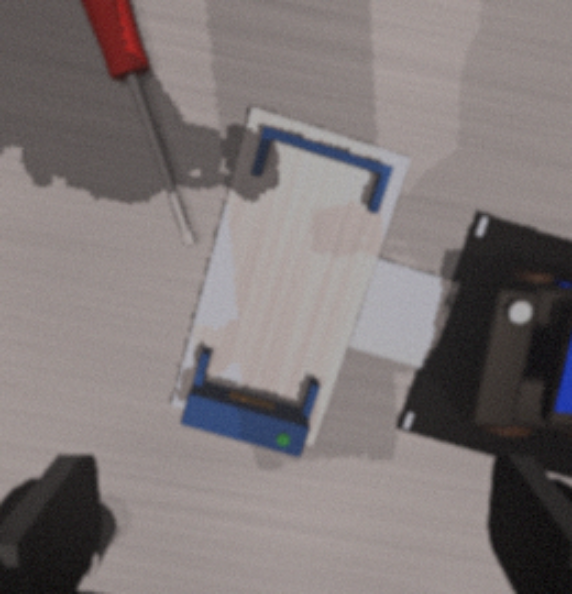

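The dock is clearly seen: plate corners at crop (248,107), (410,160), (173,403), -x wall outer top corners at (263,127), (392,170), and tall block top corners at (195,390), (310,424), (301,456), (181,423).

Run:
```python
from h import *
c=cam("wrist")
f=lambda L,z: ray(c,np.array(L)/2.2+[188,43],z)[:,:2]*1000
P=f([(248,107),(410,160),(173,403)],.006); W=f([(263,127),(392,170)],.022); B=f([(181,423),(301,456),(310,424),(195,390)],.038)
print(P.round(1),W.round(1),B.round(1))
a=[np.arctan2(*v[::-1]) for v in (P[0]-P[2],)]
print("yaw long",np.arctan2(*(P[2]-P[0])[::-1]),"plate-short",np.arctan2(*(P[1]-P[0])[::-1])-np.pi/2,"wall",np.arctan2(*(W[1]-W[0])[::-1])-np.pi/2,"block",np.arctan2(*(B[1]-B[0])[::-1])-np.pi/2,np.arctan2(*(B[2]-B[3])[::-1])-np.pi/2)
print("plate c",(P[1]+P[2])/2,"wall mid",W.mean(0),"block out",B[:2].mean(0),"in",B[2:].mean(0), "c", (W.mean(0)+B[:2].mean(0))/2)
print([np.linalg.norm(v) for v in (P[2]-P[0],P[1]-P[0],W[1]-W[0],B[1]-B[0],B[:2].mean(0)-W.mean(0))])
```

```text
[[364.4  25.3]
 [376.2 125.5]
 [555.7   6.6]] [[374.4  36.7]
 [384.  113.9]] [[554.9  17.2]
 [563.2  94.1]
 [541.   95.5]
 [532.   22.6]]
yaw long -0.09773550740456861 plate-short -0.11677447189047596 wall -0.12385513327943709 block -0.10768698075315997 -0.12362558209670849
plate c [465.94820042  66.05027027] wall mid [379.22777246  75.31168524] block out [559.05179834  55.61200821] in [536.51079271  59.06559624] c [469.1397854   65.46184672]
[np.float64(192.1845813620308), np.float64(100.88683855882705), np.float64(77.82539422566335), np.float64(77.34824287843469), np.float64(180.89985505059897)]
```

Call:
step_arm --pt "0 9 -49 0 0 0 -0.013" --pt "0 18 -98 0 0 0 -0.013" --pt "0 27 -147 0 0 0 -0.013" --pt "0 36 -196 -20 0 0 -0.013" --pt "0 44 -245.5 -40 0 0 -0.013" --pt "0 44 -245.5 -85 0 0 -0.013" --pt "0 44 -245.5 -130 0 0 -0.013" --pt "0 44 -245.5 -170 0 0 -0.013" --pt "0 44 -245.5 -190 0 0 -0.013" --pt "0 44 -245.5 -190 0 0 -0.013"

```text
clock: 4.1
position: [0.5018, -0.1773, 0.0789]
ee_rot: [-0.084, 0.996, 0.0, -0.002]
ft_force: [-0.9, -0.5, 0.5]
grip_width: 0.998
grasp_force: 0.0
```

Call:
step_arm --pt "0 0 0 -20 0 0 0" --pt "0 0 0 -40 0 0 0" --pt "0 0 0 -60 0 0 0" --pt "0 0 0 -71 0 0 0" --pt "0 0 0 -77 0 0 0" --pt "0 0 0 -77 0 0 0"

```text
clock: 4.7
position: [0.5043, -0.1769, 0.0047]
ee_rot: [-0.084, 0.996, -0.0, 0.0]
ft_force: [0.4, 1.0, 0.2]
grip_width: 1.004
grasp_force: 0.0
```

Call:
step_arm --grip_force 40 --pt "0 -1 2.4 0 0 0 0" --pt "0.2 -1 2.4 0 0 0 0" --pt "0.4 -1 2.4 0 0 0 0" --pt "1 -1 2.4 0 0 0 0" --pt "1 -1 2.4 0 0 0 0" --pt "1 -1 2.4 0 0 0 0" --pt "1 -1 2.4 0 0 0 0" --pt "1 -1 2.4 0 0 0 0"

```text
clock: 5.5
position: [0.5038, -0.1746, 0.0053]
ee_rot: [-0.085, 0.996, -0.0, 0.001]
ft_force: [-1.5, -0.8, 6.3]
grip_width: 0.697
grasp_force: 43.3
```

Call:
step_arm --pt "1 0 0 15 0 0 0" --pt "1 0 0 45 0 0 0" --pt "1 0 0 85 0 0 0" --pt "1 -6 30 95 0 0 -0.04" --pt "1 -14 75 95 0 0 -0.1" --pt "1 -22 120 95 0 0 -0.16" --pt "1 -30 165 95 0 0 -0.22" --pt "1 -38 210 95 0 0 -0.27" --pt "1 -42.5 241 95 0 0 -0.283" --pt "1 -42.5 241 95 0 0 -0.283"

```text
clock: 6.5
position: [0.4594, 0.0714, 0.0998]
ee_rot: [0.054, 0.999, 0.001, -0.0]
ft_force: [-0.0, -1.0, -5.7]
grip_width: 0.692
grasp_force: 47.1
```

Call:
step_arm --pt "1 0 0 0 0 0 0" --pt "1 0 0 0 0 0 0"

```text
clock: 6.7
position: [0.4606, 0.0656, 0.0996]
ee_rot: [0.058, 0.998, -0.0, -0.0]
ft_force: [0.2, -0.0, -5.7]
grip_width: 0.696
grasp_force: 47.1
```

Run:
```python
from seg import *
o=manip.get_obs(); y=2*np.arctan2(o["ee_rot"][1],o["ee_rot"][0])-np.pi; print(o["position"].round(4),y,o["ft_force"].round(1),o["grasp_force"],o["joint_pos"].round(2))
c=cam("wrist"); I=c["image"]; cv2.imwrite("pics/w4.png",I)
z=o["position"][2]-.005+.036; print(z)
P=np.array([[75,30],[75,-30],[-75,-30],[-75,30]])/1000; r=np.array([[np.cos(y),-np.sin(y)],[np.sin(y),np.cos(y)]])
print(proj(c,np.c_[P@r.T+o["position"][:2],[z]*4]).round())
```

```text
[0.4606 0.0656 0.0996] -0.11512289000033782 [ 0.2 -0.  -5.7] 47.08430528640747 [-0.85  0.11  0.65  2.05 -0.08  1.    1.29]
0.130577428498967
[[381. 423.]
 [260. 423.]
 [236. 104.]
 [403. 104.]]
```

View pics/w4.png

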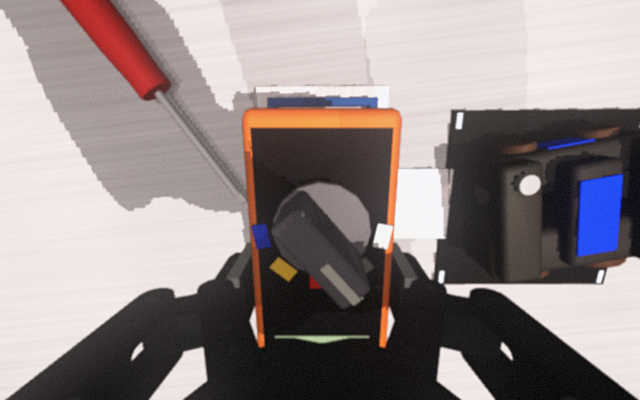

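The tester is held square. Its -x end edge is at row ~110 (columns 244–400), and the dock's -x wall is visible behind it at rows 98–108, with columns centred on 323.

Run:
```python
from seg import *
c=cam("wrist"); I=c["image"]; hsv=cv2.cvtColor(I,cv2.COLOR_BGR2HSV)
yw=-.114; ex=np.array([np.cos(yw),np.sin(yw)]); ey=np.array([-ex[1],ex[0]])
col=slice(290,355)
o=comps(I,(5,110,40),(20,255,255),(240,60,410,140)); b=comps(I,(100,120,40),(125,255,255),(255,60,395,125))
ro=np.median(o[:,col].argmax(0)); rb=np.median(b[:,col].argmax(0)); white=(I[:,col].min(2)); print("rows",ro,rb)
for nm,L,z in(("tester end top",[[322,ro]],.1306),("wall outer",[[322,rb]],.022),("wall L/R",[[np.where(b.any(0))[0][0],rb+2],[np.where(b.any(0))[0][-1],rb+2]],.022)):
    p=ray(c,L,z)[:,:2]*1000; print(nm,p.round(1),"along x",(p@ex).round(1),"y",(p@ey).round(1))
# tester sides at row 125
for row in(125,150,170):
    w=np.where(comps(I,(5,110,40),(20,255,255),(235,60,410,360))[row])[0]; p=ray(c,[[w[0],row],[w[-1],row]],.1306)[:,:2]*1000; print(row,w[0],w[-1],(p@ey).round(1))
print("tcp",np.array([460.6,65.6])@ex,np.array([460.6,65.6])@ey)
```

```text
rows 108.0 0.0
tester end top [[387.5  74.9]] along x [376.5] y [118.4]
wall outer [[318.7  83. ]] along x [307.2] y [118.7]
wall L/R [[320.2  85.4]
 [323.9 117.4]] along x [308.4 308.5] y [121.3 153.5]
125 242 400 [ 89.3 146.8]
150 244 398 [ 89.4 146.7]
170 246 396 [ 89.6 146.5]
tcp 450.14804888425004 117.56893333573629
```

Call:
step_arm --pt "1 -0.9 0.8 -15 0 0 0" --pt "1 -0.9 0.8 -35 0 0 0" --pt "1 -0.9 0.8 -50 0 0 0" --pt "1 -0.9 0.8 -50 0 0 0" --pt "1 -0.9 0.8 -58 0 0 0" --pt "1 -0.9 0.8 -64 0 0 0" --pt "1 -0.9 0.8 -70 0 0 0" --pt "1 -0.9 0.8 -75 0 0 0"

```text
clock: 7.6
position: [0.4598, 0.0676, 0.0241]
ee_rot: [0.057, 0.998, 0.0, 0.0]
ft_force: [0.7, -0.3, -6.2]
grip_width: 0.697
grasp_force: 47.2
```

Call:
step_arm --pt "1 0 -0.6 -4 0 0 0" --pt "1 0 -0.6 -8 0 0 0" --pt "1 0 -0.6 -10 0 0 0" --pt "1 0 -0.6 -11.5 0 0 0" --pt "1 0 -0.6 -12.5 0 0 0" --pt "1 0 -0.6 -12.5 0 0 0"

```text
clock: 8.2
position: [0.4597, 0.067, 0.0118]
ee_rot: [0.057, 0.998, 0.0, -0.0]
ft_force: [0.4, -0.0, -5.1]
grip_width: 0.697
grasp_force: 47.2
```

Call:
step_arm --pt "1 0 0 -0.5 0 0 0" --pt "1 0.5 -0.05 -0.5 0 0 0" --pt "1 1 -0.1 -0.5 0 0 0" --pt "1 1.5 -0.15 -0.5 0 0 0" --pt "1 1.5 -0.15 -0.5 0 0 0"

```text
clock: 8.7
position: [0.4614, 0.0669, 0.0114]
ee_rot: [0.057, 0.998, 0.0, 0.0]
ft_force: [0.1, 0.7, -4.8]
grip_width: 0.692
grasp_force: 47.3
```

Call:
step_arm --pt "1 0.4 -0.05 0 0 0 0" --pt "1 0.8 -0.1 0 0 0 0" --pt "1 1.2 -0.15 0 0 0 0" --pt "1 1.2 -0.15 0 0 0 0"

```text
clock: 9.1
position: [0.4624, 0.0667, 0.0113]
ee_rot: [0.057, 0.998, 0.0, -0.0]
ft_force: [-0.5, 0.5, -2.2]
grip_width: 0.694
grasp_force: 47.4
```

Call:
step_arm --pt "1 0.5 -0.05 0 0 0 0" --pt "1 1 -0.1 0 0 0 0" --pt "1 1.5 -0.15 0 0 0 0" --pt "1 1.5 -0.15 0 0 0 0"

```text
clock: 9.5
position: [0.4624, 0.0667, 0.0113]
ee_rot: [0.057, 0.998, 0.0, -0.002]
ft_force: [-12.0, 1.8, 9.2]
grip_width: 0.696
grasp_force: 48.9
```

Call:
step_arm --pt "1 0.4 -0.05 0 0 0 0" --pt "1 0.8 -0.1 0 0 0 0" --pt "1 0.8 -0.1 0 0 0 0"

```text
clock: 9.8
position: [0.4624, 0.0667, 0.0113]
ee_rot: [0.057, 0.998, 0.0, -0.003]
ft_force: [-17.3, 0.7, 15.3]
grip_width: 0.693
grasp_force: 49.7
```

Firm contact with the block. I'm relaxing the push, opening, and rising.

Call:
step_arm --pt "1 -1.2 0.1 0 0 0 0" --pt "1 -2 0.2 0 0 0 0" --pt "1 -2 0.2 0 0 0 0" --pt "0.25 -2 0.2 0 0 0 0" --pt "0 -2 0.2 0 0 0 0" --pt "0 -2 0.2 0 0 0 0" --pt "0 -2 0.2 0 0 0 0"

```text
clock: 10.5
position: [0.4631, 0.0666, 0.0115]
ee_rot: [0.057, 0.998, 0.0, 0.0]
ft_force: [-0.1, -0.9, 0.7]
grip_width: 0.998
grasp_force: 0.0
```

Call:
step_arm --pt "0 0 0 10 0 0 0" --pt "0 0 0 30 0 0 0" --pt "0 0 0 60 0 0 0" --pt "0 -20 0 100 0 0 0" --pt "0 -40 0 150 0 0 0" --pt "0 -40 0 200 0 0 0" --pt "0 -40 0 200 0 0 0" --pt "0 -40 0 200 0 0 0"

```text
clock: 11.3
position: [0.4235, 0.0668, 0.2132]
ee_rot: [0.057, 0.998, 0.001, 0.002]
ft_force: [0.4, -1.0, -1.5]
grip_width: 1.004
grasp_force: 0.0
```

Run:
```python
from seg import *
o=manip.get_obs(); print(o["position"].round(4),o["joint_pos"].round(2), 2*np.arctan2(o["ee_rot"][1],o["ee_rot"][0])-np.pi)
c=cam("wrist"); I=c["image"]; cv2.imwrite("pics/w5.png",I)
yw=-.114; ex=np.array([np.cos(yw),np.sin(yw)]); ctr=np.array([.4635,.0667])-0*ex
d=ctr-.03*ex; print(d, proj(c,[[*d,.068],[*d,.045]]))
```

```text
[0.4235 0.0668 0.2132] [-0.92 -0.16  0.61  2.    0.1   1.27  1.11] -0.11397242797572238
[0.43369473 0.0701126 ] [[324.95008789 199.78583686]
 [324.65594882 194.03263749]]
```

View pics/w5.png

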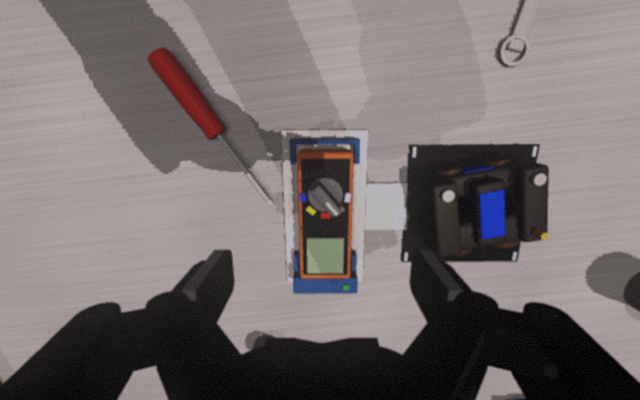

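The tester is seated against the block. The dial is at (325,197), as predicted, with its pointer still at grey. I'm gripping the dial now.

Call:
step_arm --pt "0 3 1 -15 0 0 0.13" --pt "0 6 2 -30 0 0 0.26" --pt "0 8 3 -45 0 0 0.39" --pt "0 10.4 3.3 -60 0 0 0.52" --pt "0 10.4 3.3 -80 0 0 0.65" --pt "0 10.4 3.3 -100 0 0 0.698" --pt "0 10.4 3.3 -100 0 0 0.698" --pt "0 10.4 3.3 -100 0 0 0.698"

```text
clock: 12.15
position: [0.4326, 0.0693, 0.1109]
ee_rot: [-0.287, 0.958, -0.001, -0.001]
ft_force: [-0.4, 0.6, 0.3]
grip_width: 0.998
grasp_force: 0.0
```

Run:
```python
from h import *
o=manip.get_obs(); print(o["position"].round(4),o["joint_pos"].round(2), 2*np.arctan2(o["ee_rot"][1],o["ee_rot"][0])-np.pi-.584)
```

```text
[0.4326 0.0693 0.1109] [-0.97  0.01  0.72  2.11 -0.01  1.03  1.91] -0.002123831623133454
```

Call:
step_arm --pt "0 1 0.8 -20 0 0 0" --pt "0 1 0.8 -40 0 0 0" --pt "0 1 0.8 -52 0 0 0" --pt "0 1 0.8 -59.5 0 0 0" --pt "0 1 0.8 -59.5 0 0 0"

```text
clock: 12.65
position: [0.4339, 0.0706, 0.0516]
ee_rot: [-0.288, 0.958, -0.0, -0.001]
ft_force: [0.5, 0.0, 0.4]
grip_width: 1.005
grasp_force: 0.0
```

Call:
step_arm --grip_force 30 --pt "0.3 0 0 0 0 0 0" --pt "0.5 0 0 0 0 0 0" --pt "0.65 0 0 0 0 0 0" --pt "0.75 0 0 0 0 0 0" --pt "0.8 0 0 0 0 0 0" --pt "1 0 0 0 0 0 0" --pt "1 0 0 0 0 0 0" --pt "1 0 0 0 0 0 0"

```text
clock: 13.45
position: [0.4344, 0.0706, 0.052]
ee_rot: [-0.288, 0.958, -0.0, 0.0]
ft_force: [1.1, -1.6, 2.9]
grip_width: 0.133
grasp_force: 33.9
```

Call:
step_arm --pt "1 0 0 0 0 0 -0.1" --pt "1 0 0 0 0 0 -0.2" --pt "1 0 0 0 0 0 -0.3" --pt "1 0 0 0 0 0 -0.4" --pt "1 0 0 0 0 0 -0.5" --pt "1 0 0 0 0 0 -0.6" --pt "1 0 0 0 0 0 -0.7" --pt "1 0 0 0 0 0 -0.7"

```text
clock: 14.25
position: [0.4345, 0.0707, 0.052]
ee_rot: [0.059, 0.998, 0.0, 0.0]
ft_force: [0.4, -2.5, 4.7]
grip_width: 0.13
grasp_force: 34.0
```

Call:
step_arm --pt "1 0 0 0 0 0 -0.1" --pt "1 0 0 0 0 0 -0.2" --pt "1 0 0 0 0 0 -0.3" --pt "1 0 0 0 0 0 -0.4" --pt "1 0 0 0 0 0 -0.5" --pt "1 0 0 0 0 0 -0.6" --pt "1 0 0 0 0 0 -0.7" --pt "1 0 0 0 0 0 -0.7"

```text
clock: 15.05
position: [0.4345, 0.0707, 0.052]
ee_rot: [0.396, 0.918, 0.0, 0.0]
ft_force: [0.9, -2.8, 4.3]
grip_width: 0.127
grasp_force: 34.1
```

Run:
```python
from h import *
o=manip.get_obs(); print(o["position"].round(4),o["joint_pos"].round(2),o["ft_force"].round(1),o["torque"].round(2), 2*np.arctan2(o["ee_rot"][1],o["ee_rot"][0])-np.pi-.584)
```

```text
[0.4345 0.0707 0.052 ] [-1.1   0.16  0.89  2.16 -0.16  0.89  0.65] [ 0.9 -2.8  4.3] [-0.53 -0.27 -0.01] -1.3986849390726612
```

Call:
step_arm --pt "1 0 0 0 0 0 -0.1" --pt "1 0 0 0 0 0 -0.2" --pt "1 0 0 0 0 0 -0.3" --pt "1 0 0 0 0 0 -0.4" --pt "1 0 0 0 0 0 -0.5" --pt "1 0 0 0 0 0 -0.6" --pt "1 0 0 0 0 0 -0.7" --pt "1 0 0 0 0 0 -0.7"

```text
clock: 15.85
position: [0.4345, 0.0706, 0.052]
ee_rot: [0.687, 0.727, 0.0, 0.0]
ft_force: [1.1, -3.2, 5.7]
grip_width: 0.131
grasp_force: 34.2
```

Run:
```python
from h import *
o=manip.get_obs(); print(o["ft_force"].round(1),o["torque"].round(2), 2*np.arctan2(o["ee_rot"][1],o["ee_rot"][0])-np.pi-.584)
```

```text
[ 1.1 -3.2  5.7] [-0.49 -0.26  0.01] -2.097894123455943
```

Turned 120° clockwise. I'm releasing, rising and checking.

Call:
step_arm --pt "0.75 0 0 0 0 0 0" --pt "0.6 0 0 0 0 0 0" --pt "0.3 0 0 0 0 0 0" --pt "0 0 0 0 0 0 0" --pt "0 0 0 0 0 0 0"

```text
clock: 16.35
position: [0.434, 0.0708, 0.0518]
ee_rot: [0.687, 0.727, -0.0, -0.0]
ft_force: [-0.9, 0.5, -0.2]
grip_width: 0.889
grasp_force: 0.0
```

Call:
step_arm --pt "0 0 0 15 0 0 0" --pt "0 0 0 40 0 0 0" --pt "0 0 0 80 0 0 0" --pt "0 0 0 120 0 0 0.1" --pt "0 0 0 150 0 0 0.2" --pt "0 0 0 150 0 0 0.3" --pt "0 0 0 150 0 0 0.3"

```text
clock: 17.05
position: [0.4344, 0.071, 0.2024]
ee_rot: [0.57, 0.821, 0.001, -0.0]
ft_force: [0.4, 0.4, -0.8]
grip_width: 1.0
grasp_force: 0.0
```

Run:
```python
from h import *
c=cam("wrist"); I=c["image"]; g=proj(c,[[.455,.07,.05]])[0].astype(int); print(g)
x,y=max(0,g[0]-140),max(0,g[1]-120); cv2.imwrite("pics/w6.png",cv2.resize(I[y:g[1]+120,x:g[0]+140],None,fx=2.4,fy=2.4,interpolation=cv2.INTER_CUBIC)); print(manip.get_obs()["ft_force"].round(1))
```

```text
[340 196]
[ 0.2 -1.1 -0.4]
```

View pics/w6.png

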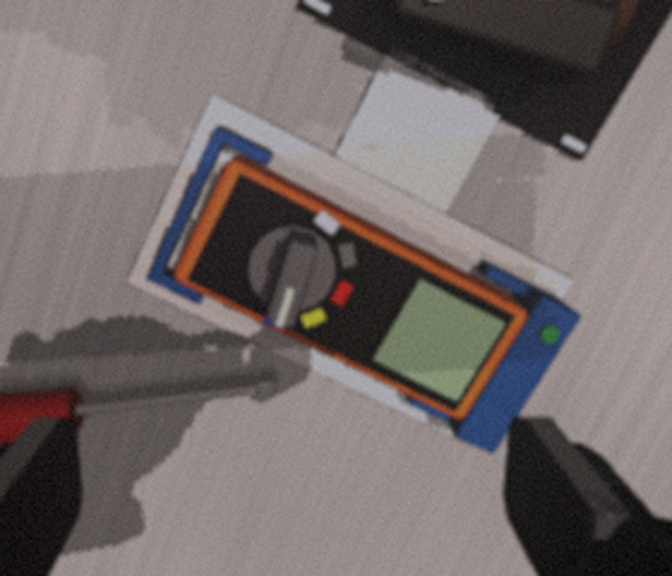

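The pointer, ending at about (285,322), stands at the blue mark. The tester lies flush against the block, with the gap only at the low wall, and the gripper is clear.

```bash
python3 -c "
from workcell import manip
print(manip.hand_in())"
```

```text
the job is handed in; nothing more can be done
None
```

The tester lies on its back in the dock with its screen end against the connector block, released, its dial is turned from grey to the blue mark to match the blue caliper on the test pad, and the job is handed in at about 17 s (result not reported).

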